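# Refit the pump's roller wheel and close its track

## Task

The column pump's head has been cleaned and must go together again: set the roller wheel on the pump's splined drive shaft and, pressing only lightly, turn it until it drops fully home. Then turn the knurled thimble on the pump clockwise until the track shoe has closed on the rollers and the thimble's slip clutch clicks over at least once; let go of everything. Do not force the wheel down, and leave the other things on the bench where they are.

Things in the scene. Friction and masses are not known exactly. Their poses are not given: they have to be found in the camera images.
- wheel_mid (a point): centre of the loose roller wheel, on its axis, half-way up; z up. The wheel stands on its hub on the bench: 69 mm tall, 72 mm over its six white rollers, 180 g. Heights over its underside: hub 0 to 31 mm, rollers 9 to 31, upper plate (66 mm wide) 31 to 35, round grey fluted boss (28 mm wide, the place to grip) 35 to 69.
- wheel: the same wheel, its origin at the centre of its underside, z up. The hub, 32 mm wide, has a round bore of 14.4 mm, 31 mm deep, open below, and three keyways 7 mm wide, open to the outside, 120 degrees apart, one along this frame's +x. Its angle at the start does not matter.
- shaft_seat (a point): point fixed on the pump, on the drive shaft's axis: the flange face on which the wheel's underside rests when home, 69 mm over the bench, z up. The wheel's centre is then 34.5 mm above it. The upright steel shaft rises from it: a round nose 12 mm wide with a tapered tip, to 28 mm above this point, and three splines 5 mm wide, out to 10.5 mm from the axis, to 12 mm above it.
- spline_top (a point): point fixed on the pump, 12 mm above shaft_seat: level of the spline tops. A wheel on the nose rests here, 12 mm short of home, until its keyways stand over the splines (within 0.1 rad), then drops; it fits every 120 degrees. The shaft stands at any angle, which no reading gives. It has a drag of 0.15 N m: 10 N of pressing leaves it still, some 30 N makes it turn along with the wheel.
- pump: the pump, fixed: a white case 160 mm deep (x), 210 mm wide (y), its panel towards -x, origin under its middle; alloy deck 65 mm over the bench. On the deck, 95 mm apart along y: the drive shaft (+y side) and the thimble (-y side) on an alloy block 83 mm high. Between them the track shoe, a white curved jaw round the wheel's place, up to 103 mm over the bench.
- thimble_grip (a point): point fixed on the pump: on the upright axis of the thimble at the height to grip it, 108 mm over the bench. The thimble is a knurled steel knob 30 mm wide, from 87 to 119 mm over the bench. Turned clockwise seen from above it closes the shoe; about 0.08 N m is needed.
- track_shoe (a joint): travel of the track shoe from fully open (0 at the start) towards the shaft, m: 6 mm per radian of the thimble until the clutch slips. With the wheel home it meets the rollers at 3.3 mm, takes up the wheel's play and stops near 4.3 mm, some 0.75 rad from the start. It stays where it is left.
- thimble (a joint): slip of the thimble's clutch, rad: clockwise turn of the thimble relative to the cam under it, 0 at the start and while the shoe moves freely. Once the shoe is stopped, the clutch gives way at about 0.12 N m and clicks from notch to notch, 0.52 rad apart; the first click is complete after about 1.3 rad of turning. Let go between notches, the thimble springs to the nearer one.
- flask_125: 125 ml glass conical flask, 67 mm wide, 112 mm tall, a bystander; origin at the centre of its underside as it was put down
- weigh_boat: white weighing boat, 64 x 64 x 17 mm, a bystander; origin at the centre of its underside as it was put down
- conical_tube_1: screw-cap centrifuge tube lying down, 35 x 114 mm, a bystander; origin at the centre of its underside as it was put down
- foil_ball: crumpled ball of foil, about 45 mm, a bystander; origin at the centre of its underside as it was put down
- beaker_50: small glass beaker, 52 mm wide, 62 mm tall, a bystander; origin at the centre of its underside as it was put down
- vial_1: amber vial with a black cap, 22 mm wide, 51 mm tall, a bystander; origin at the centre of its underside as it was put down
There are look-alikes about, which are no part of the job. What is shaped like the wheel but pink or red is not meant.

How it is judged (in metres and radians):
On the way, in this order (a step that is already met when the one before it is completed fails the run):
1. the wheel is fully home on the splined shaft (z of wheel_mid in the frame of shaft_seat below 0.037 m and horizontal distance between wheel_mid and shaft_seat below 0.003 m and angle between wheel_mid's own z axis and vertical below 0.06 rad), for 0.2 s.
2. the shoe is closed on the rollers and the clutch has clicked at least once (all of step 1 and value of joint track_shoe between 0.003 and 0.0055 m and value of joint thimble above 0.42 rad), for 0.1 s.
At the end, for the whole second after the job is handed in: The wheel is at rest fully home (its centre within 2.5 mm of 34.5 mm above the flange face, within 3 mm of the axis, upright within 0.06 rad); the shoe has travelled 3 to 5.5 mm, against the rollers; the clutch has clicked at least once (slip over 0.42 rad) (all of step 2 and linear speed of wheel below 0.02 m/s); the robot touches nothing.
It fails at once if the wheel is forced on the pump with over 60 N (contact force between wheel and pump above 60 N).
It fails at once if another thing on the bench is pushed more than 3 cm (distance of any of flask_125, weigh_boat, conical_tube_1, foil_ball, beaker_50, vial_1 from where it was at the start of the episode above 0.03 m).
It also fails if it takes over 61 s, if anything falls off the work surface, if the arm or the gripper's body presses on something with over 40 N, if the wrist force passes 120 N, or if a joint passes its speed limit or range.

## Robot

A 6-joint arm with a two-finger parallel gripper is mounted at the origin on a cart in front of the work surface, level with it; the furniture and walls round the work are solid. World frame = base frame: x ahead of the robot, y to its left, z up, the work surface at z = 0. Lengths are in mm, angles in rad, forces in N, time in s.
With the tool pointing down it reaches from about 275 to 1000 mm from the base axis. Payload 8.4 kg.
Tool frame: the origin (TCP) lies at the very end of the fingers, on their centre line; the grasp point (between the pads) lies 19 mm behind it; z points along the fingers, y is the line along which they close (so a half turn about z gives the same grasp; the last joint's range is limited). The gripper opens to 85 mm and grips with 20 to 120 N. Pads are 22 mm wide; open, the fingers measure 114 mm over their backs; the gripper's body (76 mm by 85 mm) begins 54 mm behind the grasp point. The pads swing forward as they close: fully open they stand 13 mm farther back than shut.
Start: joints at [1.187, 0.353, 1.633, -0, 1.155, -0.002], TCP at [232.868, 580, 209.281] pointing down, gripper open.
Joint ranges: [-2.63, 2.63], [-0.92, 2.1], [0.06, 2.66], [-1.3, 4.44], [0, 2.69], [-3.02, 3.02]. Speed limits (rad/s): [2.22, 2.22, 2.79, 3.14, 3.14, 3.14].

## Interface

Orientations are given as a rotation vector (axis times angle).
In Python, from station import arm gives the robot as it stands.
- The arm moves only by the shell command python3 -m crank 'ROWS' [FORCE]. ROWS is text: rows parted by semicolons, each of 5 numbers parted by spaces: the closure, from -1 (fully open) to 1 (shut), then the shift along the tool's x, y, z in mm, then the turn about the tool's z in degrees. In form: fingers dx dy dz yaw; .... A call has 1 to 20 rows; each row is the pose to reach, as a shift and turn from the pose commanded when the call began, along the tool's axes at that moment; what a row does not reach only later rows make up. A row lasts 1/10 s, in which the tool goes at most 50 mm and 8.59 degrees, less where a joint would pass 70% of its speed; a pose out of reach is approached as far as the arm can. A call with a gripper value outside its range is refused whole. The fingers move at their own pace and stop on an object; FORCE is the grip in N (left out, the last holds). Time passes only in rows, so rows that repeat a pose let the fingers close. It gives the time, the measured TCP pose, the force, the opening and the grip force at its end, in the units of the state.
- arm.observe(): the state, without advancing time (a new reading comes with each control period).
- arm.grab_frame(name): name is "scene" or "top" or "wrist"; returns the picture (420x560x3 uint8, blue, green, red); there is no depth.
- arm.camera_params(name): a dict with "mtx" (3x3 intrinsics, pixels), "T" (4x4, takes a point from camera to world coordinates). Camera axes: x right, y up, looking along -z (the intrinsics and any distortion apply to the point x, -y, -z); pixel columns grow to the right and rows downward; lengths in mm; the calibration is good to about 2 mm. A picture is of the moment at which its call begins: read the wrist's pose just before it. camera_params takes no time and is no camera call; for the wrist camera it gives the pose at the moment of the call.
- arm.hand_in(): hands the job in; it is judged then, once.
The state is a dict: "t": time; "joint_pos": joint angles; "joint_vel": joint speeds; "joint_efforts": joint torques, N m; "tcp_pos": TCP position; "ee_rot": TCP orientation; "contact_force": force on the tool from outside, world axes, zero at the start; "torque": the same for the moment, N m; "opening": opening from 0.0 (shut) to 1.0 (fully open); "gripper_force": force on a finger pad.
Only numpy, scipy, OpenCV 4.12 (cv2) and the standard library are available. Lean on these libraries where they do the work, as an engineer would, in place of code of your own. Each camera call takes 0.05 s, during which the arm holds its last target. There are 200 camera calls.

## Working session

There is one attempt and no reset: what is moved stays moved. The work goes in short steps, Python scripts to look and compute and a shell command to move; the robot and the scene stay as the last step left them, time stands still between calls to the robot, and variables do not carry over. Pictures are saved under pics/ and viewed, at most 11 in all, crops included, and the job is handed in when it is done.

```bash
mkdir -p pics; ls
python3 - <<'E'
from station import arm
import cv2,numpy as np
s=arm.observe();print({k:np.round(v,3) for k,v in s.items()})
for n in("scene","top"):
    f=arm.grab_frame(n);cv2.imwrite(f"pics/{n}0.png",f)
    p=arm.camera_params(n);print(n,np.round(p["mtx"],1).tolist(),np.round(p["T"],3).tolist(),p.keys())
E
```

```text
pics
{'t': np.float64(0.0), 'joint_pos': array([ 1.187,  0.354,  1.634,  0.   ,  1.155, -0.002]), 'joint_vel': array([ 0.001,  0.001, -0.002, -0.001, -0.   ,  0.001]), 'joint_efforts': array([-2.0000e-03, -6.0521e+01, -3.4208e+01, -0.0000e+00,  9.0000e-03,
        0.0000e+00]), 'tcp_pos': array([232.653, 579.518, 208.563]), 'ee_rot': array([-5.960e-01, -3.084e+00,  2.000e-03]), 'contact_force': array([ 0.272, -0.147,  0.261]), 'torque': array([-0.016,  0.015,  0.019]), 'gripper_force': np.float64(0.0), 'opening': np.float64(0.999)}
scene [[469.6, 0.0, 282.8], [0.0, 469.6, 205.2], [0.0, 0.0, 1.0]] [[0.69, 0.347, -0.635, -285.024], [-0.723, 0.306, -0.619, -657.791], [-0.021, 0.886, 0.462, 645.434], [0.0, 0.0, 0.0, 1.0]] dict_keys(['mtx', 'T'])
top [[490.9, 0.0, 269.4], [0.0, 490.9, 215.8], [0.0, 0.0, 1.0]] [[0.029, 0.995, -0.095, 341.219], [-1.0, 0.029, -0.001, 119.432], [0.002, 0.095, 0.995, 1507.632], [0.0, 0.0, 0.0, 1.0]] dict_keys(['mtx', 'T'])
```

View pics/scene0.png

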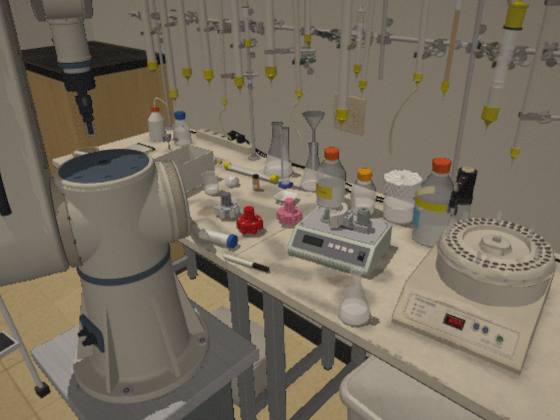

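View pics/top0.png

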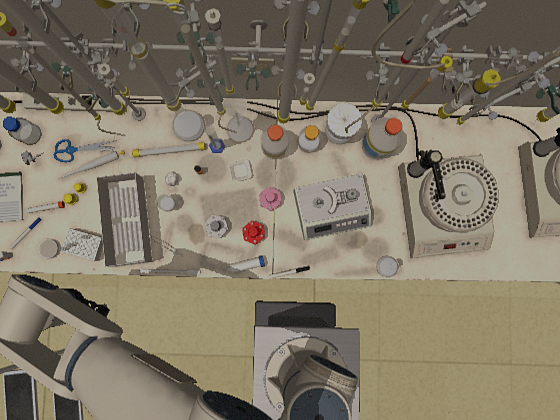

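The scene view shows the grey wheel at about (228,207), with a red decoy at (250,222) and a pink one at (290,212). The pump is at (340,235), with its shaft at about (337,218) and thimble at (364,218). In the top view the wheel is at (217,226) and the pump at (333,205), with shaft at about (322,195) and thimble at about (350,193).

```bash
cat > h.py <<'E'
import cv2,numpy as np
from station import arm
from scipy.spatial.transform import Rotation as R
def ray(p,u,v):
    x,y=(np.array([u,v])-p["mtx"][:2,2])/[p["mtx"][0,0],p["mtx"][1,1]]
    T=np.array(p["T"]);d=T[:3,:3]@[x,-y,-1];return T[:3,3],d/np.linalg.norm(d)
def plane(p,u,v,z):
    o,d=ray(p,u,v);return o+d*(z-o[2])/d[2]
def tri(*obs):  # (p,u,v)
    A=np.zeros((3,3));b=np.zeros(3);rs=[ray(*o) for o in obs]
    for o,d in rs:
        M=np.eye(3)-np.outer(d,d);A+=M;b+=M@o
    X=np.linalg.solve(A,b);return X,[np.linalg.norm(np.cross(X-o,d)) for o,d in rs]
def proj(p,X):
    T=np.array(p["T"]);c=T[:3,:3].T@(np.array(X)-T[:3,3]);q=p["mtx"]@[c[0],-c[1],-c[2]];return q[:2]/q[2]
def go(target,yaw=0):  # shift in tool axes to bring TCP to target
    s=arm.observe();M=R.from_rotvec(s["ee_rot"]).as_matrix()
    print("t",round(s["t"],2),"tcp",np.round(s["tcp_pos"],1),"shift",np.round(M.T@(np.array(target)-s["tcp_pos"]),1))
E
python3 - <<'E'
from h import *
P={n:arm.camera_params(n) for n in("scene","top","wrist")}
print("wheel",tri((P["scene"],228,197),(P["top"],217,223)),plane(P["top"],217,224,69))
print("shaft",plane(P["top"],321,196,97),"thim",plane(P["top"],350,194,119))
s=arm.observe();M=R.from_rotvec(s["ee_rot"]).as_matrix();print(M.round(3))
T=P["wrist"]["T"];print("cam in tool",(M.T@(T[:3,3]-s["tcp_pos"])).round(1),(M.T@T[:3,:3]).round(2),P["wrist"]["mtx"].round(1))
go([315,285,210])
a=cv2.imread("pics/top0.png")[170:250,180:390];b=cv2.imread("pics/scene0.png")[170:280,190:400]
cv2.imwrite("pics/c.png",np.vstack([cv2.resize(x,None,fx=3,fy=3,interpolation=cv2.INTER_CUBIC) for x in(a,b)]))
E
```

```text
wheel (array([453.14530591, 275.24461783,  60.01512208]), [np.float64(0.3405236174782453), np.float64(0.3405236174782205)]) [449.76939548 273.95106359  69.        ]
shaft [537.7971037  -27.11798958  97.        ] thim [ 542.91561357 -107.48977588  119.        ]
[[-0.928  0.373 -0.001]
 [ 0.373  0.928 -0.001]
 [ 0.    -0.001 -1.   ]]
cam in tool [  77.4    0.6 -164.8] [[-0.    0.95  0.3 ]
 [ 1.    0.   -0.  ]
 [-0.    0.3  -0.95]] [[329.2   0.  281. ]
 [  0.  329.2 206.1]
 [  0.    0.    1. ]]
t 0.1 tcp [232.7 579.6 208.6] shift [-186.2 -242.7   -1.1]
```

View pics/c.png

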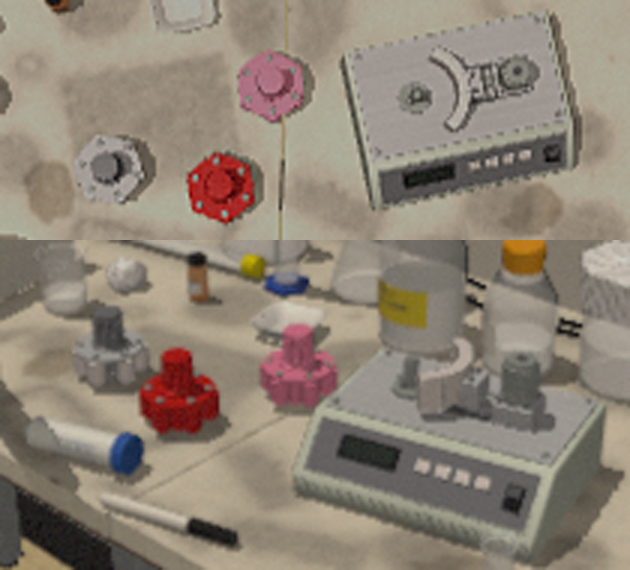

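The crop confirms the grey wheel (boss at top px (216,225)), the shaft at top px (318,202) and the thimble at (353,193). The red and pink decoys are beside the wheel. I'll move over the wheel and look with the wrist camera from two places.

```bash
python3 -m crank '-1 -150 -60 0 0; -1 -300 -110 0 0;-1 -300 -110 0 0;-1 -300 -110 0 0;-1 -300 -110 0 0;-1 -300 -110 0 0;-1 -300 -110 0 0;-1 -300 -110 0 0;-1 -300 -110 0 0;-1 -300 -110 0 0'
python3 - <<'E'
from h import *
import pickle
p=arm.camera_params("wrist");f=arm.grab_frame("wrist");cv2.imwrite("pics/w1.png",f);pickle.dump(p,open("w1.pkl","wb"))
print(proj(p,[450,275,69]))
go([450,275,200])
E
python3 -m crank '-1 -10 -70 0 0;-1 -10 -70 0 0;-1 -10 -70 0 0;-1 -10 -70 0 0'
python3 - <<'E'
from h import *
import pickle
p=arm.camera_params("wrist");f=arm.grab_frame("wrist");cv2.imwrite("pics/w2.png",f);pickle.dump(p,open("w2.pkl","wb"))
print(proj(p,[450,275,69]))
a=cv2.imread("pics/w1.png");cv2.imwrite("pics/w12.png",np.vstack([a,f])[:, :] if 0 else cv2.resize(np.hstack([a,f]),(800,300)))
E
```

```text
t: 1.1
tcp_pos: [469.4, 366.8, 209.1]
ee_rot: [-0.595, -3.084, 0.0]
contact_force: [0.0, 0.6, -0.4]
opening: 1.0
gripper_force: 0.0
[184.83414424 203.0210581 ]
t 1.15 tcp [469.3 366.9 209.1] shift [-16.2 -92.5   9.1]
t: 1.55
tcp_pos: [453.3, 298.3, 209.7]
ee_rot: [0.595, 3.084, 0.001]
contact_force: [0.6, 0.7, 0.5]
opening: 0.999
gripper_force: 0.0
[256.21784746 192.26568118]
```

View pics/w12.png

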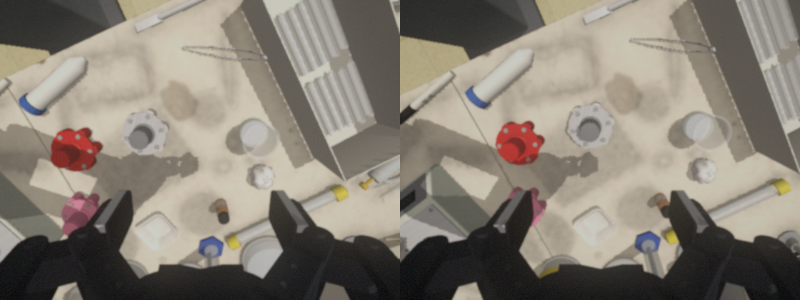

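The left view (w1) shows the wheel near px (200,185) and the right view (w2) shows it near px (265,180), both full scale. The top disc of the boss is to be fitted in each.

Run:
```python
from h import *
import pickle
obs=[];out=[]
for n,c in(("w1",(203,185)),("w2",(263,178))):
    p=pickle.load(open(n+".pkl","rb"));f=cv2.imread(f"pics/{n}.png")
    x0,y0=c[0]-45,c[1]-45;r=cv2.resize(f[y0:y0+90,x0:x0+90],None,fx=4,fy=4,interpolation=cv2.INTER_CUBIC)
    g=cv2.cvtColor(r,cv2.COLOR_BGR2GRAY)
    h=cv2.HoughCircles(cv2.GaussianBlur(g,(0,0),2),cv2.HOUGH_GRADIENT_ALT if 0 else cv2.HOUGH_GRADIENT,1.5,200,param1=80,param2=20,minRadius=45,maxRadius=75)
    print(n,h)
    if h is not None:
        a,b,rad=h[0,0];cv2.circle(r,(int(a),int(b)),int(rad),(0,0,255),1);obs.append((p,x0+(a+.5)/4-.5,y0+(b+.5)/4-.5))
    out.append(r)
cv2.imwrite("pics/b.png",np.hstack(out))
print(tri(*obs),[plane(*o,69) for o in obs])
```

```text
w1 None
w2 NoneTraceback (most recent call last):
  File "<stdin>", line 14, in <module>
  File "h.py", line 13, in tri
    X=np.linalg.solve(A,b);return X,[np.linalg.norm(np.cross(X-o,d)) for o,d in rs]
    r = gufunc(a, b, signature=signature)
    raise LinAlgError("Singular matrix")
numpy.linalg.LinAlgError: Singular matrix
```

View pics/b.png

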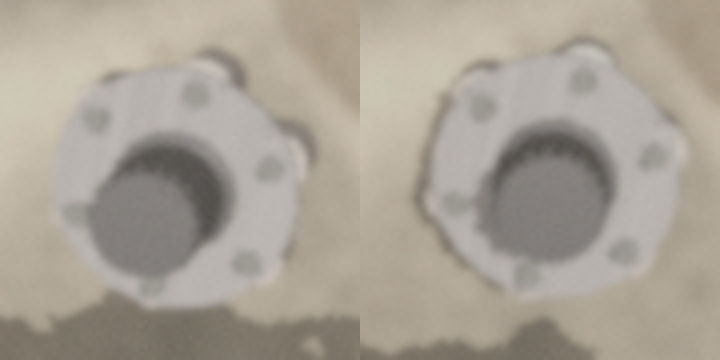

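Disc tops read off the crop: w1 (193.6,195.4) and w2 (264.8,185.1). Next I'll measure the shaft the same way before gripping the wheel, so calibration errors cancel.

```bash
python3 - <<'E'
from h import *
import pickle
P=[pickle.load(open(n+".pkl","rb")) for n in("w1","w2")]
o=[(P[0],193.6,195.4),(P[1],264.8,185.1)];print("wheel top",tri(*o),[plane(*x,69).round(1) for x in o])
p=arm.camera_params("top");print(plane(p,318,202.3,97),plane(p,353,193.3,119))
E
python3 -m crank '-1 -100 -100 -27 0; -1 -174 -176 -27 0;-1 -174 -176 -27 0;-1 -174 -176 -27 0;-1 -174 -176 -27 0;-1 -174 -176 -27 0;-1 -174 -176 -27 0'
python3 - <<'E'
from h import *
import pickle
p=arm.camera_params("wrist");f=arm.grab_frame("wrist");cv2.imwrite("pics/s1.png",f);pickle.dump(p,open("s1.pkl","wb"))
E
python3 -m crank '-1 0 -70 0 0;-1 0 -70 0 0;-1 0 -70 0 0;-1 0 -70 0 0'
python3 - <<'E'
from h import *
import pickle
p=arm.camera_params("wrist");f=arm.grab_frame("wrist");cv2.imwrite("pics/s2.png",f);pickle.dump(p,open("s2.pkl","wb"))
a=cv2.imread("pics/s1.png");cv2.imwrite("pics/s12.png",cv2.resize(np.vstack([a[90:330],f[90:330]]),(700,600)))
E
```

```text
wheel top (array([447.06067167, 284.95682928,  65.46592077]), [np.float64(0.232002614238106), np.float64(0.23200261423793336)]) [array([446.3, 286.3,  69. ]), array([446.5, 285.4,  69. ])]
[519.15356126 -18.78629783  97.        ] [ 545.1831437  -116.02696929  119.        ]
t: 2.3
tcp_pos: [550.1, 69.4, 236.2]
ee_rot: [-0.599, -3.084, -0.001]
contact_force: [-0.1, -0.0, 0.9]
opening: 1.006
gripper_force: 0.0
t: 2.75
tcp_pos: [523.4, 5.9, 236.3]
ee_rot: [0.595, 3.085, 0.001]
contact_force: [0.6, 0.8, 0.3]
opening: 1.001
gripper_force: 0.0
```

View pics/s12.png

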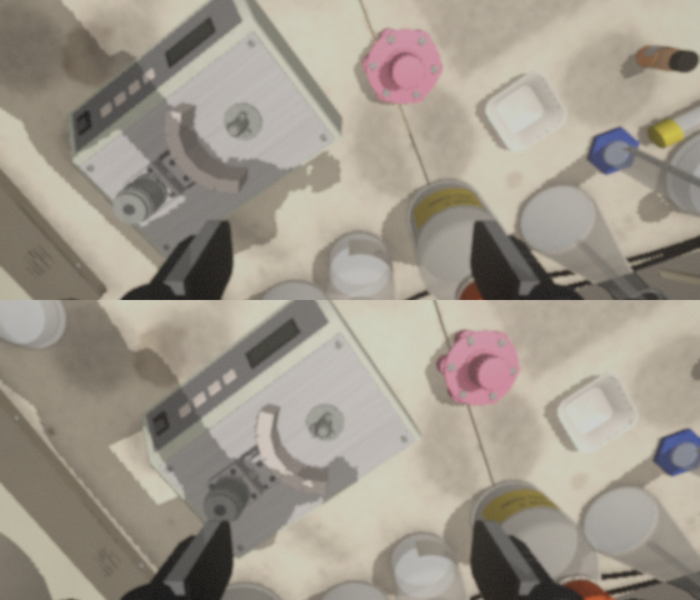

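The shaft is at full-scale px of about (193,187) in s1 and (258,187) in s2. The thimble top is at about (104,256) and (177,256). Next is a close crop of both.

Run:
```python
from h import *
rows=[]
for c in(((193,187),(104,252)),((258,187),(178,252))):
    n="s1" if c[0][0]==193 else "s2";f=cv2.imread(f"pics/{n}.png")
    rows.append(np.hstack([cv2.resize(f[y-25:y+25,x-25:x+25],None,fx=6,fy=6,interpolation=cv2.INTER_CUBIC) for x,y in c]))
cv2.imwrite("pics/sc.png",np.vstack(rows))
```

```text
(no output)
```

View pics/sc.png

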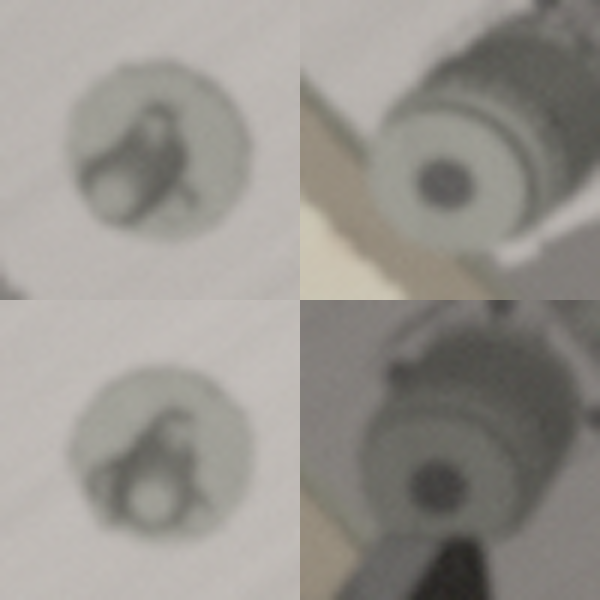

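Run:
```python
from h import *
import pickle
A,B=[pickle.load(open(n+".pkl","rb")) for n in("s1","s2")]
for n,a,b,z in(("flange",(194.2,186.6),(259.4,187.4),69),("tip",(185.9,194.4),(258.1,195.1),97),("thimble",(102.7,257.3),(175.7,257.7),119)):
    print(n,tri((A,*a),(B,*b))[0].round(1),plane(A,*a,z).round(1),plane(B,*b,z).round(1))
go([447,285.5,200])
```

```text
flange [523.7 -17.8  63.5] [523.  -15.9  69. ] [522.5 -16.9  69. ]
tip [522.9 -16.5  98.4] [523.1 -17.1  97. ] [523.1 -16.7  97. ]
thimble [ 545.4 -109.1  119.5] [ 545.7 -109.6  119. ] [ 545.5 -109.3  119. ]
t 2.8 tcp [523.6   6.  236.4] shift [174.9 231.   36.5]
```

```bash
python3 -m crank '-1 100 130 0 0;-1 176 231 60 0;-1 176 231 60 0;-1 176 231 60 0;-1 176 231 80 0;-1 176 231 100 0;-1 176 231 120 0;-1 176 231 120 0;-1 176 231 120 0;-1 176 231 120 0' 40
python3 -c "
from h import *
go([446.4,285.7,39]);print(arm.observe()['joint_pos'])"
```

```text
t: 3.8
tcp_pos: [446.9, 284.6, 117.6]
ee_rot: [0.596, 3.083, 0.002]
contact_force: [0.8, 0.2, 0.4]
opening: 0.997
gripper_force: 0.0
t 3.8 tcp [446.9 284.6 117.6] shift [ 1.   0.7 78.6]
[ 5.64297419e-01  3.16549610e-01  1.92065385e+00 -1.54477535e-04
  9.02624420e-01 -6.24671198e-01]
```

```bash
python3 -m crank '-1 1 1 35 0;-1 1 1 65 0;-1 1 1 76 0;-1 1 1 78 0;-1 1 1 78 0;1 1 1 78 0;1 1 1 78 0;1 1 1 78 0;1 1 1 78 0;1 1 1 78 0;1 1 1 78 0;1 1 1 78 0;1 1 1 78 0;1 1 1 78 0' 40
```

```text
t: 5.2
tcp_pos: [445.8, 285.7, 38.9]
ee_rot: [0.596, 3.084, 0.001]
contact_force: [-0.4, -1.1, 7.1]
opening: 0.303
gripper_force: 38.9
```

```bash
python3 -m crank '1 0 0 -40 0;1 0 0 -90 0;1 0 0 -130 0;1 -90 -120 -130 0;1 -184 -252 -130 0;1 -184 -252 -130 0;1 -184 -252 -130 0;1 -184 -252 -130 0;1 -184 -252 -130 0;1 -184 -252 -130 0;1 -184 -252 -130 0;1 -184 -252 -130 0;1 -184 -252 -130 0'
python3 -c "
from h import *
go([522.4,-16.8,138]);cv2.imwrite('pics/held.png',arm.grab_frame('wrist'))"
```

```text
t: 6.5
tcp_pos: [521.8, -15.6, 168.1]
ee_rot: [-0.594, -3.084, -0.0]
contact_force: [-0.1, 0.6, -2.8]
opening: 0.298
gripper_force: 40.3
t 6.5 tcp [521.8 -15.6 168.1] shift [-1.  -0.9 30.1]
```

View pics/held.png

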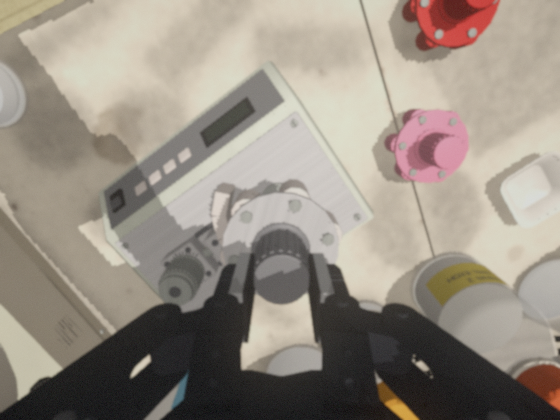

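The picture shows the wheel held upright, its boss top centre at about (281.5,275.5). The shaft is hidden below it. I'll check the offset of the axis in the grip.

```bash
python3 -c "
from h import *
p=arm.camera_params('wrist');s=arm.observe();x=plane(p,281.5,275.5,s['tcp_pos'][2]+30);M=R.from_rotvec(s['ee_rot']).as_matrix()
print((x-s['tcp_pos']).round(1),(M.T@(x-s['tcp_pos'])).round(1))"
python3 -m crank '1 -1 -1 15 0;1 -1 -1 24 0;1 -1 -1 28 0;1 -1 -1 32 0;1 -1 -1 36 0;1 -1 -1 36 0'
```

```text
[-0.7  1.2 30. ] [  1.1   0.9 -30. ]
t: 7.15
tcp_pos: [522.7, -18.0, 131.9]
ee_rot: [-0.596, -3.084, 0.0]
contact_force: [0.4, 0.1, -2.2]
opening: 0.301
gripper_force: 40.3
```

```bash
python3 -m crank '1 0 1 3 0;1 0 1 6 0;1 0 1 8 0;1 0 1 8 0'
```

```text
t: 7.55
tcp_pos: [523.0, -17.2, 124.0]
ee_rot: [-0.596, -3.084, 0.0]
contact_force: [-0.3, 0.5, -1.8]
opening: 0.3
gripper_force: 40.3
```

```bash
python3 -m crank '1 0 0 2 0;1 0 0 3 0;1 0 0 4 0;1 0 0 4 0'; python3 -m crank '1 0 0 0.5 0;1 0 0 1 0;1 0 0 1 0'
```

```text
t: 7.95
tcp_pos: [523.2, -17.2, 120.2]
ee_rot: [-0.596, -3.084, 0.0]
contact_force: [-0.6, 0.0, -1.7]
opening: 0.3
gripper_force: 40.3
t: 8.25
tcp_pos: [523.7, -17.3, 119.7]
ee_rot: [0.596, 3.084, -0.0]
contact_force: [-0.5, -0.5, 2.9]
opening: 0.296
gripper_force: 40.7
```

Contact with the spline tops, about 4.7 N. I'll add a touch more press and begin turning.

```bash
python3 -m crank '1 0 0 0.4 0;1 0 0 0.4 5;1 0 0 0.4 10;1 0 0 0.4 15;1 0 0 0.4 20;1 0 0 0.4 20'; python3 -c "
from h import *
s=arm.observe();print(s['joint_pos'].round(3),s['torque'].round(3))"
```

```text
t: 8.85
tcp_pos: [524.0, -17.2, 119.6]
ee_rot: [1.127, 2.931, 0.001]
contact_force: [-0.7, 0.1, 6.6]
opening: 0.298
gripper_force: 41.1
[-0.036  0.306  1.931  0.     0.903 -0.873] [-0.055  0.106 -0.005]
```

```bash
for i in 1; do python3 -m crank '1 0 0 0 5;1 0 0 0 10;1 0 0 0 15;1 0 0 0 20;1 0 0 0 25;1 0 0 0 30;1 0 0 0 30'; done
```

```text
t: 9.55
tcp_pos: [524.1, -17.2, 119.6]
ee_rot: [1.847, 2.54, 0.002]
contact_force: [-0.8, -0.3, 6.2]
opening: 0.3
gripper_force: 41.1
```

```bash
python3 -m crank '1 0 0 0 5;1 0 0 0 10;1 0 0 0 15;1 0 0 0 20;1 0 0 0 25;1 0 0 0 30;1 0 0 0 30'
```

```text
t: 10.25
tcp_pos: [523.6, -17.3, 119.2]
ee_rot: [2.44, 1.978, 0.001]
contact_force: [-0.4, -1.4, 3.3]
opening: 0.296
gripper_force: 40.9
```

```bash
python3 -m crank '1 0 0 0.5 0;1 0 0 1 0;1 0 0 1 0'
```

```text
t: 10.55
tcp_pos: [523.9, -17.3, 118.7]
ee_rot: [2.436, 1.983, 0.001]
contact_force: [-1.6, -1.5, 9.6]
opening: 0.302
gripper_force: 41.5
```

```bash
python3 -m crank '1 0 0 -0.2 4;1 0 0 -0.2 8;1 0 0 -0.2 12;1 0 0 -0.2 16;1 0 0 -0.2 16'
```

```text
t: 11.05
tcp_pos: [523.3, -17.2, 117.8]
ee_rot: [-2.69, -1.623, -0.0]
contact_force: [1.7, -1.5, -1.5]
opening: 0.297
gripper_force: 40.4
```

```bash
python3 -m crank '1 0 0 0 4;1 0 0 0 8;1 0 0 0 12;1 0 0 0 16;1 0 0 0 16'
```

```text
t: 11.55
tcp_pos: [523.6, -17.4, 117.9]
ee_rot: [2.888, 1.234, 0.001]
contact_force: [1.8, -1.8, -2.1]
opening: 0.301
gripper_force: 40.3
```

Force has gone and the wheel has dropped between the splines. I'll lower it.

```bash
python3 -m crank '1 0 0 1 0;1 0 0 2 0;1 0 0 3 0;1 0 0 3 0'
```

```text
t: 11.95
tcp_pos: [524.2, -17.3, 115.8]
ee_rot: [2.888, 1.236, 0.003]
contact_force: [0.8, -1.0, 5.1]
opening: 0.294
gripper_force: 41.0
```

```bash
python3 -c "
from h import *
print(arm.observe()['torque'].round(3))"; python3 -m crank '1 0 0 1 0;1 0 0 2 0;1 0 0 3 0;1 0 0 4 0;1 0 0 4 0'
```

```text
[-0.289 -0.27   0.14 ]
t: 12.45
tcp_pos: [524.2, -17.2, 111.9]
ee_rot: [2.888, 1.235, 0.003]
contact_force: [1.1, -0.9, 7.3]
opening: 0.303
gripper_force: 41.2
```

```bash
python3 -m crank '1 0 0 0 -3;1 0 0 1 -4;1 0 0 2 -4;1 0 0 3 -4;1 0 0 3 -4'
```

```text
t: 12.95
tcp_pos: [523.5, -17.2, 108.1]
ee_rot: [2.846, 1.331, 0.001]
contact_force: [2.1, -0.8, -1.5]
opening: 0.3
gripper_force: 40.5
```

```bash
python3 -m crank '1 0 0 0.5 0;1 0 0 1 0;1 0 0 1 0'
```

```text
t: 13.25
tcp_pos: [523.8, -16.9, 107.8]
ee_rot: [2.846, 1.33, 0.002]
contact_force: [1.2, 1.5, 8.4]
opening: 0.299
gripper_force: 41.4
```

```bash
python3 -m crank '0 0 0 -0.5 0;0 0 0 -0.5 0;0 0 0 -0.5 0;0 0 0 -0.5 0;0 0 0 -0.5 0;0 0 0 -20 0;0 0 0 -60 0;0 0 0 -100 0;0 0 0 -100 0'
python3 - <<'E'
from h import *
s=arm.observe();M=R.from_rotvec(s["ee_rot"]).as_matrix();print(M.round(3),s["joint_pos"].round(2))
p=arm.camera_params("wrist");f=arm.grab_frame("wrist");cv2.imwrite("pics/home.png",f);
for X in([523,-16.8,138],[545.5,-109.4,119]):print(proj(p,X))
go([545.5,-109.4,150])
E
```

```text
t: 14.15
tcp_pos: [526.5, -17.3, 212.2]
ee_rot: [2.842, 1.329, 0.012]
contact_force: [0.0, 0.1, 0.1]
opening: 0.502
gripper_force: 0.0
[[ 0.641  0.767  0.008]
 [ 0.767 -0.641 -0.   ]
 [ 0.005  0.007 -1.   ]] [-0.04  0.19  1.85  0.    1.1   0.66]
[276.77513119 211.71782978]
[364.89586245 266.26340157]
t 14.2 tcp [525.1 -17.3 209.7] shift [-57.8  74.5  59.8]
```

View pics/home.png

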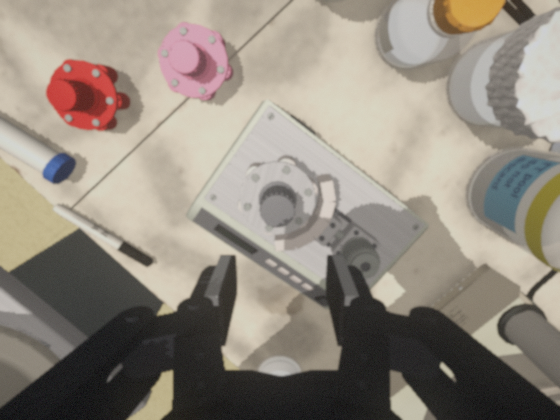

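The wheel is standing upright at the shaft with the boss at px (277,207), and the thimble is at about (365,262), matching my projection. Its drop of 12 mm fits home. Now to the thimble.

```bash
python3 -m crank '-0.2 -20 25 20 -7;-0.2 -40 50 40 -15;-0.2 -58 75 60 -15;-0.2 -58 75 60 -15;-0.2 -58 75 60 -15;-0.2 -58 75 60 -15'; python3 -c "
from h import *
go([545.5,-109.4,90]);s=arm.observe();print(s['joint_pos'].round(2),R.from_rotvec(s['ee_rot']).as_matrix().round(3)[2])
p=arm.camera_params('wrist');print(proj(p,[545.5,-109.4,119]));cv2.imwrite('pics/th.png',arm.grab_frame('wrist'))"
```

```text
t: 14.8
tcp_pos: [543.3, -109.1, 146.9]
ee_rot: [-2.647, -1.69, 0.001]
contact_force: [-0.5, 0.5, -0.1]
opening: 0.602
gripper_force: 0.0
t 14.8 tcp [ 543.3 -109.1  146.9] shift [ 0.7  2.2 56.9]
[-0.2   0.31  1.84  0.    0.98  0.23] [ 0.    -0.001 -1.   ]
[284.35096835 230.87458958]
```

View pics/th.png

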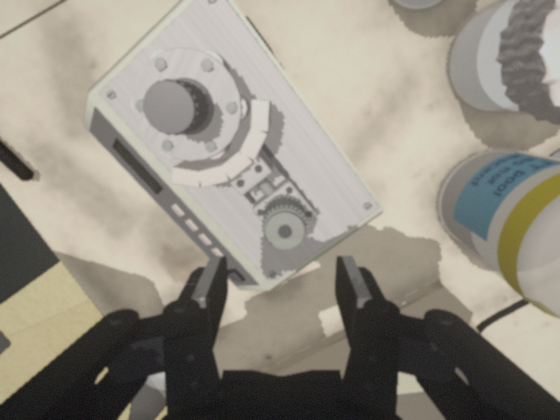

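Thimble hole at px (285,231), matching the projection. I'll descend and grip.

```bash
python3 -m crank '-0.2 1 2 30 0;-0.2 1 2 48 0;-0.2 1 2 57 0;-0.2 1 2 57 0;1 1 2 57 0;1 1 2 57 0;1 1 2 57 0;1 1 2 57 0;1 1 2 57 0;1 1 2 57 0' 40
```

```text
t: 15.85
tcp_pos: [546.0, -109.3, 91.6]
ee_rot: [-2.648, -1.691, -0.001]
contact_force: [-4.0, 3.1, 6.4]
opening: 0.318
gripper_force: 38.9
```

```bash
python3 -m crank '1 0 0 0 6;1 0 0 0 12;1 0 0 0 18;1 0 0 0 24;1 0 0 0 30;1 0 0 0 36;1 0 0 0 42;1 0 0 0 42'; python3 -c "
from h import *
print(arm.observe()['torque'].round(3))"
python3 -m crank '1 0 0 0 6;1 0 0 0 12;1 0 0 0 18;1 0 0 0 18'; python3 -c "
from h import *
print(arm.observe()['torque'].round(3))"
python3 -m crank '1 0 0 0 6;1 0 0 0 12;1 0 0 0 18;1 0 0 0 24;1 0 0 0 28;1 0 0 0 28'; python3 -c "
from h import *
print(arm.observe()['torque'].round(3))"
```

```text
t: 16.65
tcp_pos: [546.5, -109.8, 91.6]
ee_rot: [3.078, 0.627, 0.002]
contact_force: [-2.7, 1.7, 7.4]
opening: 0.32
gripper_force: 39.2
[0.073 0.477 0.058]
t: 17.05
tcp_pos: [546.5, -110.1, 91.5]
ee_rot: [3.138, 0.138, 0.003]
contact_force: [-2.1, -0.8, 6.3]
opening: 0.32
gripper_force: 39.3
[-0.192  0.434 -0.079]
t: 17.65
tcp_pos: [546.4, -110.5, 91.6]
ee_rot: [3.078, -0.623, 0.003]
contact_force: [-3.4, -2.8, 6.9]
opening: 0.32
gripper_force: 39.3
[-0.597  0.61   0.015]
```

```bash
for i in 1; do python3 -m crank '1 0 0 0 5;1 0 0 0 10;1 0 0 0 10'|tail -3; python3 -c "
from h import *
s=arm.observe();print(s['torque'].round(3),s['joint_efforts'].round(3)[5],s['joint_pos'][5])"; done
python3 -m crank '1 0 0 0 5;1 0 0 0 10;1 0 0 0 10'|tail -3; python3 -c "
from h import *
s=arm.observe();print(s['torque'].round(3),s['joint_efforts'].round(3)[5])"
python3 -m crank '1 0 0 0 5;1 0 0 0 10;1 0 0 0 10'|tail -3; python3 -c "
from h import *
s=arm.observe();print(s['torque'].round(3),s['joint_efforts'].round(3)[5])"
python3 -m crank '1 0 0 0 5;1 0 0 0 10;1 0 0 0 10'|tail -3; python3 -c "
from h import *
s=arm.observe();print(s['torque'].round(3),s['joint_efforts'].round(3)[5])"
```

```text
contact_force: [-3.5, -3.8, 6.4]
opening: 0.32
gripper_force: 39.3
[-0.784  0.629 -0.072] 1.044 1.9444288568623163
contact_force: [-3.7, -4.9, 6.7]
opening: 0.32
gripper_force: 39.4
[-0.885  0.699  0.084] 1.208
contact_force: [-4.6, -6.0, 7.0]
opening: 0.318
gripper_force: 39.4
[-0.965  0.84  -0.018] 1.122
contact_force: [-4.3, -6.0, 8.6]
opening: 0.318
gripper_force: 39.5
[-1.003  0.932 -0.066] 1.045
```

The torque rises and falls with about a 30° period, so the clutch is clicking. Release and rise.

```bash
python3 -m crank '-0.2 0 0 0 0;-0.2 0 0 0 0;-0.2 0 0 0 0;-0.2 0 0 0 0;-0.2 0 0 0 0;-0.2 0 0 -25 0;-0.2 0 0 -70 0;-0.2 0 0 -120 0;-0.2 0 0 -120 0;-0.2 0 0 -120 0'
python3 - <<'E'
from h import *
p=arm.camera_params("wrist");f=arm.grab_frame("wrist");cv2.imwrite("pics/end.png",f)
for z in(138,150):print(proj(p,[523,-16.8,z]))
print(proj(p,[545.5,-109.4,119]))
E
```

```text
t: 19.85
tcp_pos: [546.7, -109.8, 211.4]
ee_rot: [-2.68, 1.638, -0.004]
contact_force: [-1.4, 0.4, 0.2]
opening: 0.599
gripper_force: 0.0
[256.74124846 312.94992211]
[255.67003443 321.99541854]
[283.08149993 201.7750169 ]
```

View pics/end.png

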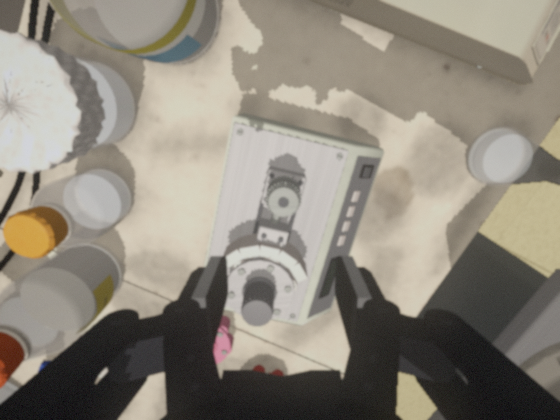

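The shoe is closed against the wheel. The boss top is at (257,310), which fits the home height (predicted 313, against 322 if it stood 12 mm high). Nothing is touched, so I'm handing in.

```bash
python3 -c "
from station import arm
print(arm.hand_in())"
```

```text
the job is handed in; nothing more can be done
None
```

I handed the job in at about 20 s: the wheel is fully home on the shaft, the shoe is closed on the rollers, the thimble turned about 128° clockwise with the clutch clicking (judged from the torque rising and falling, not seen directly), and the arm is clear; no verdict came back.

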